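# Park the safety plug, then hold the curing box lid open

### The arm

A 7-joint arm with a two-finger parallel gripper is mounted at the origin on the work surface. World frame = base frame: x ahead of the robot, y to its left, z up, the work surface at z = 0. Lengths are in m, angles in degrees, forces in N, time in s.
With the tool pointing down it reaches from about 0.425 to 0.875 m from the base axis. Payload 9.9 kg.
Tool frame: the origin (TCP) lies at the very end of the fingers, on their centre line; the grasp point (between the pads) lies 19 mm behind it (tcp_to_grasp is the distance from the TCP to the grasp point, in m); z points along the fingers, y is the line along which they close (so a half turn about z gives the same grasp; the last joint's range is limited). The gripper opens to 85 mm and grips with 20 to 120 N. Pads are 22 mm wide; open, the fingers measure 114 mm over their backs; the gripper's body (76 mm by 85 mm) begins 54 mm behind the grasp point. The pads swing forward as they close: fully open they stand 13 mm farther back than shut.
Start: joints at [-76.421, 32.985, 1.427, 82.34, -0.859, 64.687, -3.237], TCP at [0.213, 0.641, 0.231] pointing down, gripper open.
Joint ranges: [-157.87, 157.87], [-19.46, 123.44], [-87.15, 90], [11.01, 140.99], [-62.26, 242.26], [9.8, 113.94], [-161.44, 161.44]. Speed limits (degrees/s): [127.2, 127.2, 172.46, 172.46, 180, 180, 180].

### API

Orientations are given as a 3x3 rotation matrix whose columns are the frame's x, y, z axes.
In Python, from bench import goto, move_linear, move_j, command_gripper, wait, solve_ik, sense, camera, PlanningError, job_done, find_in, trace, pinpoint, tcp_to_grasp gives the robot as it stands. Calls block until the motion is done:
- goto(position, orientation): joint-space move of the TCP to a pose.
- move_linear(position, vel=0.15, orientation=None, contact_N=None): straight line of the TCP; orientation=None keeps the orientation; vel is the mean speed in m/s. With contact_N (N) it stops when the force on the tool has changed by that much, and returns True; else False.
- move_j(angles): joint-space move.
- command_gripper(opening, force=None): finger opening in m; force is the grip in N (None keeps the last); returns when the fingers have stopped.
- wait(seconds).
- solve_ik(position, orientation): joint angles nearest the present ones, or None.
- sense(): the state.
- camera(name): name is "side" or "top" or "wrist"; returns a dict with "pixels" (384x512x3 uint8, blue, green, red), "fov_y" (degrees; the focal length in pixels is half the picture's height over the tangent of half this angle, whatever the lens; pixels are square), "cx", "cy" (the principal point, pixels), "origin" and "orientation" of the camera in the world. Camera axes: x right, y down, z forward; pixel columns grow to the right and rows downward; lengths in m; the calibration is good to about 2 mm. A picture is of the moment at which its call begins. There is no depth.
A pose or a line that the arm cannot do raises PlanningError and nothing moves.
- job_done(): hands the job in; it is judged then, once.
Trained networks look in a picture, given as the dict that the camera call returned (one of the last four; its "shot" number tells which), for a name from the list of things; names that differ only in an ending like _2 or _b are one class to them, and where a whole thing is asked for, a point or a joint stands for the part that bears it (a point fixed in the world has none). Each returns a list of dicts, best first, with "confidence" (0 to 1); they miss things now and then, are a little off and sometimes report something else, mostly with a low value. They report only what shows in the picture. A call takes as long as a camera call. They do not tell look-alikes from the thing itself.
- find_in(target, picture): "at" ([x, y, z] in m, in world coordinates, good to about 4 mm: the middle of the surface that is visible of it).
- trace(target, picture): "region" (384x512 bool, what is visible of it).
- pinpoint(target, picture): "at" ([x, y, z] in m, in world coordinates, good to about 4 mm: a listed point, or the origin of a listed thing).
The state is a dict: "t": time; "joint_pos": joint angles; "joint_vel": joint speeds; "tau": joint torques, N m; "tool_pos": TCP position; "eef_rot": TCP orientation; "wrist_force": force on the tool from outside, world axes, zero at the start; "wrist_torque": the same for the moment, N m; "width": finger opening in m; "grip_force": force on a finger pad.
Only numpy, scipy, OpenCV 4.12 (cv2) and the standard library are available. Lean on these libraries where they do the work, as an engineer would, in place of code of your own. Each camera call takes 0.05 s, during which the arm holds its last target. There are 200 camera calls.

### The job

The lamps of the goldsmith's curing box are dead only while its safety plug is in, so first push the black block plug fully home into the rectangular socket on top of the grey interlock unit and let go of it, leaving the lid shut until then. Then raise the box's lid and hold it open at 50 degrees from shut, give or take five, so that the goldsmith can reach in: it falls shut by itself, so finish while still holding it steady there with the gripper, with nothing else propping it. Do not shove the mug, the jar or the steel block about.

Things in the scene. Friction and masses are not known exactly. Their poses are not given: they have to be found in the camera images.
- curing_box: white sheet-metal box fixed to the bench, 200 (its x) by 240 (its y) by 90 mm high; origin at the centre of its underside, z up, its front (with a small control panel) faces its -x, towards the robot. An aluminium lid 8 mm thick lies on its rim and overhangs the front by 4 mm.
- lid_hinge (a point): middle of the lid's hinge axis, on the far (+x) top rim of the curing box, at (100, 0, 90) mm in the box's frame; the axis runs along the box's y. Does not move with the lid.
- lid_handle (a point): middle of the lid's handle: a round steel bar 12 mm thick, 110 mm long, parallel to the hinge, on two 10 mm posts at its ends, its centre line 40 mm above the lid's top face; room to pinch it from above, a finger in front and one behind. With the lid shut it is 185 mm in front of and 48 mm above the hinge axis; it circles the hinge, and its axes turn, with the lid.
- lid (a joint): angle of the lid in rad, 0 shut, growing as the front edge rises; 50 degrees is 0.873; stop at 1.25. No catch and next to no hinge friction: it falls shut from any angle under its own weight (about 0.3 to 0.6 kg).
- socket_unit: grey interlock unit fixed to the bench, a block 90 (its x) by 110 (its y) by 60 mm high with a rectangular socket in the middle of its top; origin at the centre of its underside, z up. It stands to one side of the curing box and the plug to the other; which is which varies.
- socket_mouth (a point): centre of the socket's mouth, level with the unit's top (60 mm above the bench), axes as the unit's: the hole is 21 mm along x, 33 mm along y, 34 mm deep, straight, with a 3 mm chamfer.
- plug: loose safety plug (about 0.06 to 0.13 kg) standing upright on its blade on the bench; origin at the centre of the blade's underside, z up. Steel blade 18 (x) by 30 (y) mm, 28 mm long; above it a black grip head 26 (x) by 42 (y) mm, 38 mm high (28 to 66 mm above the origin). It fits the socket either way round (half turn); fully home the head's underside rests on the unit's top.
- bench_block: bystander: loose flat steel block 50 by 90 by 20 mm, lying in front of the curing box; origin under its centre
- mug: bystander: brown mug, 76 mm across, 85 mm high, handle to its +y; origin under its centre
- jar: bystander: amber jar with a steel cap, 60 mm across, 70 mm high; origin under its centre
There are look-alikes about, which are no part of the job. Leave any blue or green look-alike of the plug alone.

How it is judged:
By the outcome, as a careful person would: the job done as asked, in the order asked, and still so for the second after the job is handed in, while the arm keeps its last pose, push and grip.
It also fails if it takes over 59 s, if anything falls off the work surface, if the arm or the gripper's body presses on something with over 40 N, if the wrist force passes 120 N, or if a joint passes its speed limit or range.

## Working session

There is one attempt and no reset: what is moved stays moved. The work goes in short steps, each a Python script; the robot and the scene stay as the last script left them, time stands still between calls to the robot, and variables do not carry over. Pictures are saved under pics/ and viewed, at most 10 in all, crops included, and the job is handed in when it is done.

```bash
mkdir -p pics
python3 - <<'E'
from bench import *
import cv2,numpy as np
P=[camera(n) for n in("top","side")]
cv2.imwrite("pics/a.png",np.vstack([P[0]["pixels"],P[1]["pixels"]])[:, :] if 0 else np.hstack([cv2.resize(p["pixels"],(400,300)) for p in P]))
cv2.imwrite("pics/top.png",P[0]["pixels"]);cv2.imwrite("pics/side.png",P[1]["pixels"])
for p in P:
  print(p["origin"],p["fov_y"])
  for n in["curing_box","lid_hinge","lid_handle","socket_unit","socket_mouth","plug","bench_block","mug","jar"]:
    print(n,[(np.round(d["at"],3).tolist(),round(d["confidence"],2)) for d in pinpoint(n,p)][:4])
s=sense();print(s["t"],s["tool_pos"],s["wrist_force"],tcp_to_grasp,s["eef_rot"])
E
```

```text
[ 0.49531198 -0.01598893  1.20455522] 48.67631451198268
curing_box [([0.639, 0.025, 0.001], 0.95), ([0.735, 0.036, 0.09], 0.24)]
lid_hinge [([0.475, 0.308, 0.002], 0.73), ([0.734, 0.037, 0.086], 0.63)]
lid_handle [([0.553, 0.005, 0.14], 0.66)]
socket_unit [([0.475, 0.304, -0.003], 0.8)]
socket_mouth [([0.479, 0.298, 0.059], 0.92)]
plug [([0.462, -0.265, -0.001], 0.76), ([0.479, -0.347, 0.0], 0.6), ([0.457, -0.191, 0.0], 0.57)]
bench_block [([0.398, 0.061, -0.0], 0.61)]
mug [([0.699, 0.326, -0.002], 0.77)]
jar [([0.679, -0.343, -0.001], 0.88)]
[-0.05886698 -0.79367929  0.96089275] 44.606463671919656
curing_box [([0.639, 0.019, 0.0], 0.9)]
lid_hinge [([0.735, 0.036, 0.094], 0.61)]
lid_handle [([0.554, 0.005, 0.137], 0.81)]
socket_unit []
socket_mouth [([0.474, 0.306, 0.061], 0.72)]
plug [([0.464, -0.27, -0.004], 0.96), ([0.453, -0.191, 0.0], 0.73), ([0.481, -0.342, -0.001], 0.69)]
bench_block [([0.405, 0.062, -0.003], 0.84)]
mug [([0.694, 0.327, -0.002], 0.66)]
jar [([0.693, 0.328, 0.001], 0.68), ([0.679, -0.344, -0.0], 0.64)]
1.0 [0.21279585 0.64057504 0.23130539] [ 0.55168951 -0.35988718 -0.77504109] 0.0187 [[-9.48993713e-01  3.15294992e-01 -4.17898908e-05]
 [ 3.15294992e-01  9.48993713e-01  5.11359012e-06]
 [ 4.12706330e-05 -8.32337840e-06 -9.99999999e-01]]
```

View pics/top.png

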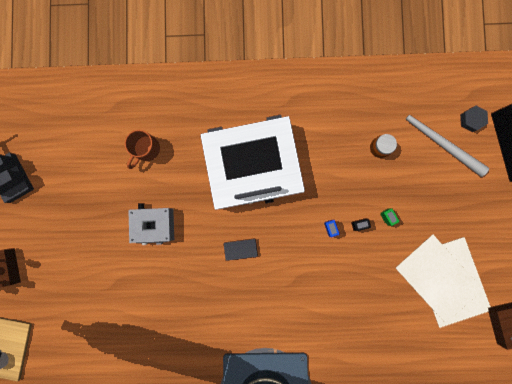

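View pics/side.png

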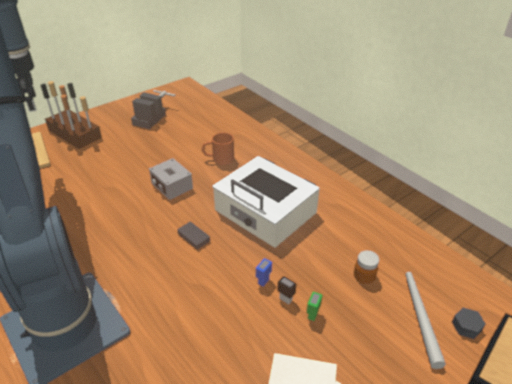

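```bash
cat > h.py <<'E'
from bench import *
import cv2,numpy as np
def R(a): # tool down, tool y at world heading a (deg)
    a=np.radians(a);y=np.array([np.cos(a),np.sin(a),0]);z=np.array([0,0,-1.]);return np.c_[np.cross(y,z),y,z]
def proj(p,X):
    f=len(p["pixels"])/2/np.tan(np.radians(p["fov_y"]/2));c=(np.atleast_2d(X)-p["origin"])@np.array(p["orientation"])
    return np.c_[f*c[:,0]/c[:,2]+p["cx"],f*c[:,1]/c[:,2]+p["cy"]]
def back(p,uv,z):
    f=len(p["pixels"])/2/np.tan(np.radians(p["fov_y"]/2));uv=np.atleast_2d(uv)
    d=np.c_[(uv[:,0]-p["cx"])/f,(uv[:,1]-p["cy"])/f,np.ones(len(uv))]@np.array(p["orientation"]).T
    return p["origin"]+d*((z-p["origin"][2])/d[:,2])[:,None]
def pin(n,p): return [(np.round(d["at"],4).tolist(),round(d["confidence"],2)) for d in pinpoint(n,p)][:4]
E
python3 - <<'E'
from h import *
s0=sense()["joint_pos"]
def near(p,a):
    best=[(np.max(np.abs(np.subtract(q,sense()["joint_pos"]))),b) for b in(a,a+180) if (q:=solve_ik(p,R(b))) is not None]
    print(best); return R(min(best)[1])
p=[0.476,0.300,0.27]; goto(p,near(p,0)); a=camera("wrist"); print(sense()["t"],a["origin"],np.round(a["orientation"],2).tolist(),pin("socket_mouth",a),pin("socket_unit",a))
p=[0.461,-0.267,0.24]; goto(p,near(p,0)); b=camera("wrist"); print(sense()["t"],b["origin"],pin("plug",b),sense()["joint_pos"])
import pickle; pickle.dump((a,b),open("ab.pkl","wb"))
cv2.imwrite("pics/w1.png",np.vstack([cv2.resize(x["pixels"],(400,300)) for x in(a,b)]))
E
```

```text
[(np.float64(23.705757474915252), 0), (np.float64(136.8409280598007), 180)]
2.6417 [0.47496872 0.38248488 0.41201771] [[1.0, 0.0, 0.0], [0.0, -0.95, -0.31], [-0.0, 0.31, -0.95]] [([0.4775, 0.3034, 0.0607], 0.77)] [([0.4799, 0.3037, 0.0028], 0.77)]
[(np.float64(78.90157884742648), 0), (np.float64(79.85781021010442), 180)]
4.8333 [ 0.46150383 -0.18544723  0.38225963] [([0.4535, -0.1842, 0.0011], 0.85), ([0.4669, -0.2672, 0.0003], 0.8), ([0.4808, -0.3479, 0.001], 0.8)] [ -8.18146419  27.79419547  50.85491167 104.1999374  -24.73555578
  59.85663125  52.32842703]
```

View pics/w1.png

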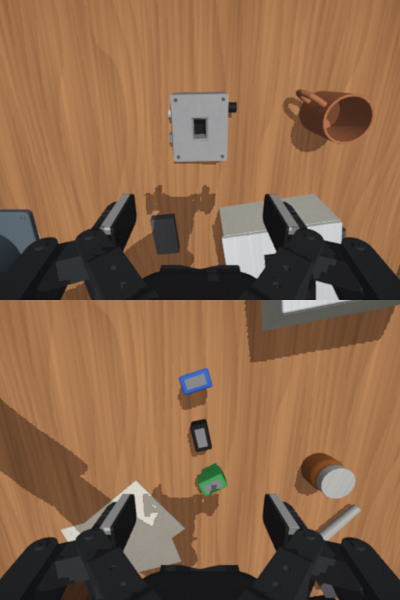

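Run:
```python
from h import *
import pickle; a,b=pickle.load(open("ab.pkl","rb"))
def rect(p,mask,z):
    n,l,st,_=cv2.connectedComponentsWithStats(mask.astype(np.uint8)); 
    k=1+np.argmax(st[1:,4]); c=max(cv2.findContours((l==k).astype(np.uint8),0,1)[0],key=cv2.contourArea)[:,0]
    w=back(p,c,z)[:,:2]; r=cv2.minAreaRect((w*1e3).astype(np.float32)); return np.round(r[0],1),np.round(r[1],1),round(r[2],1)
def win(p,X,r):
    u,v=proj(p,X)[0].astype(int); m=np.zeros((384,512),bool); m[v-r:v+r,u-r:u+r]=1; return m,(u,v)
ha=cv2.cvtColor(a["pixels"],cv2.COLOR_BGR2HSV).astype(int);hb=cv2.cvtColor(b["pixels"],cv2.COLOR_BGR2HSV).astype(int)
m,ua=win(a,[.4775,.3034,.06],60)
print("unit",rect(a,m&(ha[...,1]<60)&(ha[...,2]>110),.06))
m,_=win(a,[.4775,.3034,.06],22)
print("hole",rect(a,m&(ha[...,2]<110),.06))
m,ub=win(b,[.4669,-.2672,.066],18)
mb,_=win(b,[.4669,-.2672,.066],26)
print("label",rect(b,m&(hb[...,1]<70)&(hb[...,2]>100),.066))
print("head",rect(b,mb&(hb[...,2]<70),.066),ua,ub)
def crop(p,c,r): return cv2.resize(p["pixels"][c[1]-r:c[1]+r,c[0]-r:c[0]+r],(390,390),interpolation=cv2.INTER_CUBIC)
cv2.imwrite("pics/c1.png",np.hstack([crop(a,ua,50),crop(b,ub,60)]))
```

```text
unit (array([472.8, 306.2]), array([ 95.9, 112.7]), 0.6)
hole (array([474.3, 307. ]), array([21.2, 32.3]), 0.7)
label (array([ 464. , -268.1]), array([14. , 27.9]), 12.5)
head (array([ 463.2, -264.9]), array([24.7, 45.9]), 12.4) (np.int64(257), np.int64(166)) (np.int64(259), np.int64(175))
```

View pics/c1.png

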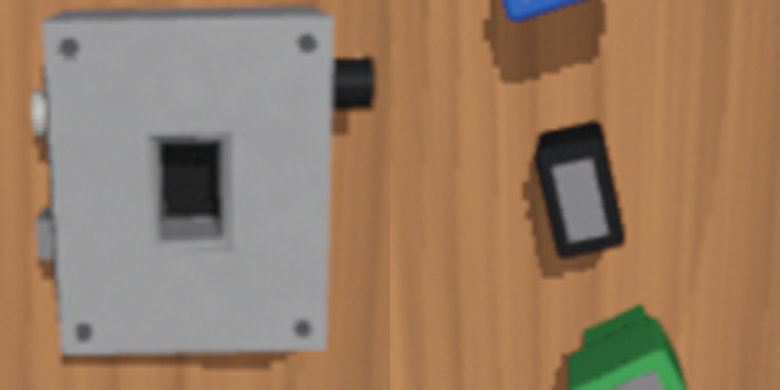

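Run:
```python
from h import *
import pickle; a,b=pickle.load(open("ab.pkl","rb"))
s=np.array([[69,48],[307,43],[84,332],[302,328]])*100/390-.5+[207,116]
w=back(a,s,.06)[:,:2]; print(w.round(4).tolist(),w.mean(0)); d=[w[1]-w[0],w[3]-w[2],w[0]-w[2],w[1]-w[3]]
print([np.degrees(np.arctan2(v[1],v[0])) for v in d],[np.linalg.norm(v) for v in d])
mo=np.array([[152,137],[229,135],[159,242],[229,244]])*100/390-.5+[207,116]
w=back(a,mo,.06)[:,:2]; print(w.mean(0))
# grasp
yaw=12.5; c=[.464,-.267]
goto([*c,.10],R(yaw)); move_linear([*c,.033],vel=.12,contact_N=8)
command_gripper(.0,60); st=sense(); print(st["t"],st["width"],st["tool_pos"],st["grip_force"])
move_linear([*c,.20],vel=.2); p=camera("wrist"); t=camera("side")
pickle.dump((p,t),open("g.pkl","wb"))
u,v=proj(t,[*c,.2])[0].astype(int)
cv2.imwrite("pics/g.png",np.hstack([cv2.resize(p["pixels"],(400,300)),cv2.resize(t["pixels"][v-50:v+50,u-60:u+60],(360,300))]))
print(sense()["width"],sense()["wrist_force"],pin("plug",t),pin("plug",p))
```

```text
[[0.4372, 0.3512], [0.5113, 0.353], [0.4395, 0.2573], [0.5131, 0.2591]] [0.4752782  0.30515117]
[np.float64(1.4058038674491766), np.float64(1.360607885463476), np.float64(91.36667139629772), np.float64(91.10499089566575)] [np.float64(0.07407939804420323), np.float64(0.07365047327316443), np.float64(0.0938517098925451), np.float64(0.09391107916315215)]
[0.47584386 0.30622879]
6.7833 0.025362571551068133 [ 0.46418112 -0.26704172  0.03335948] 58.954668045043945
0.02483666303654405 [ 0.23782368  0.14860197 -1.60814424] [([0.455, -0.1882, -0.0007], 0.81), ([0.4688, -0.2702, 0.1633], 0.66), ([0.6364, 0.0203, 0.0008], 0.41), ([0.5561, 0.0048, 0.1378], 0.19)] [([0.4547, -0.1845, 0.0028], 0.92), ([0.4659, -0.2691, 0.1655], 0.74)]
```

View pics/g.png

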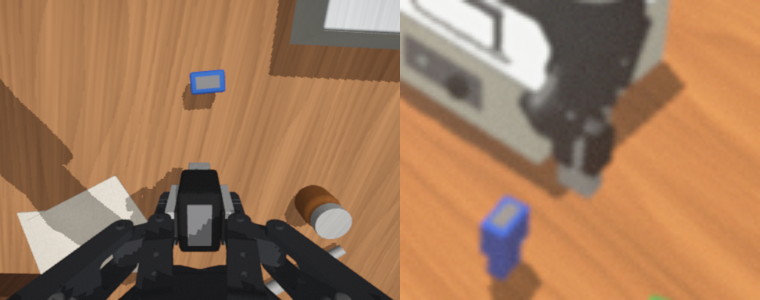

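Run:
```python
from h import *
import pickle; p,t=pickle.load(open("g.pkl","rb"))
h=cv2.cvtColor(p["pixels"],cv2.COLOR_BGR2HSV).astype(int)
m=np.zeros((384,512),np.uint8); m[255:325,236:276]=1; m&=((h[...,2]>80)&(h[...,1]<60)).astype(np.uint8)
n,l,s,_=cv2.connectedComponentsWithStats(m);k=1+np.argmax(s[1:,4])
c=cv2.findContours((l==k).astype(np.uint8),0,1)[0][0][:,0]; r=cv2.minAreaRect((back(p,c,.2327)[:,:2]*1e3).astype(np.float32)); print(r,s[k])
st=sense(); off=(np.array([*r[0],0])/1e3-st["tool_pos"])@np.array(st["eef_rot"]); print("off tool",off[:2])
```

```text
((463.619873046875, -266.56439208984375), (14.279799461364746, 27.305007934570312), 12.599969863891602) [ 239  262   33   52 1599]
off tool [3.58136368e-05 4.27387792e-04]
```

Run:
```python
from h import *
c=np.array([.4755,.3055]); yaw=1.3
move_linear([.464,-.267,.26],vel=.25)
goto([*c,.22],R(yaw)); move_linear([*c,.105],vel=.2)
hit=move_linear([*c,.0655],vel=.03,contact_N=12); s=sense(); print(hit,s["t"],s["tool_pos"],s["wrist_force"],s["wrist_torque"],s["width"])
```

```text
False 12.6167 [0.47560377 0.30557362 0.0656583 ] [-1.04806232 -0.04454921 -1.19819371] [-0.01501664 -0.01041508 -0.03297264] 0.025220652655876086
```

Run:
```python
from h import *
x,y=.4755,.3055
hit=move_linear([x,y,.0620],vel=.02,contact_N=15); s=sense(); print(hit,s["t"],s["tool_pos"],s["wrist_force"])
command_gripper(.05); move_linear([x,y,.17],vel=.2); p=camera("wrist"); t=camera("side")
print(pin("plug",p),pin("plug",t),pin("lid_handle",p),sense()["t"],sense()["wrist_force"])
u,v=proj(t,[x,y,.06])[0].astype(int)
cv2.imwrite("pics/i.png",np.hstack([cv2.resize(p["pixels"],(400,300)),cv2.resize(t["pixels"][v-40:v+40,u-50:u+50],(375,300))]))
```

```text
True 12.825 [0.4756805  0.30562333 0.06537461] [-2.45372404 -0.69011143 10.25000085]
[([0.476, 0.304, 0.0343], 0.56)] [([0.4545, -0.1888, 0.0013], 0.65), ([0.4832, -0.3412, -0.0006], 0.64), ([0.4809, 0.3017, 0.0278], 0.48)] [] 14.1083 [ 0.32916049 -0.55521126 -0.31588488]
```

View pics/i.png

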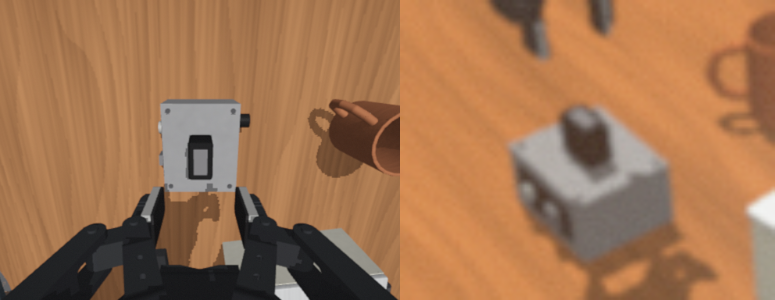

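Run:
```python
from h import *
move_linear([.4755,.3055,.27],vel=.25)
goto([.555,.005,.26],R(9.7)); p=camera("wrist"); s=sense(); print(s["t"],s["joint_pos"],s["width"])
for n in("curing_box","lid_hinge","lid_handle"): print(n,pin(n,p))
t=camera("top")
for q in(p,t):
  d=trace("lid_handle",q)
  for e in d[:2]:
    m=e["region"].astype(np.uint8); c=np.argwhere(m)[:,::-1]; print(e["confidence"],m.sum(),c.min(0),c.max(0))
for n in("curing_box","lid_hinge","lid_handle"): print(n,pin(n,t))
cv2.imwrite("pics/b.png",np.hstack([cv2.resize(p["pixels"],(440,330)),cv2.resize(t["pixels"][100:220,190:320],(358,330))]))
import pickle; pickle.dump((p,t),open("b.pkl","wb"))
```

```text
15.8917 [-36.39820312  27.84187735  48.22478262  99.34665373 -22.97831635
  63.27227483  28.95819441] 0.04993975245669368
curing_box [([0.6344, 0.0206, 0.0004], 0.59)]
lid_hinge [([0.7365, 0.0385, 0.0882], 0.88)]
lid_handle [([0.5529, 0.0071, 0.1358], 0.85)]
0.92 38346 [235  59] [441 271]
0.6 2150 [201 116] [303 195]
curing_box []
lid_hinge [([0.7348, 0.0353, 0.091], 0.96)]
lid_handle []
```

View pics/b.png

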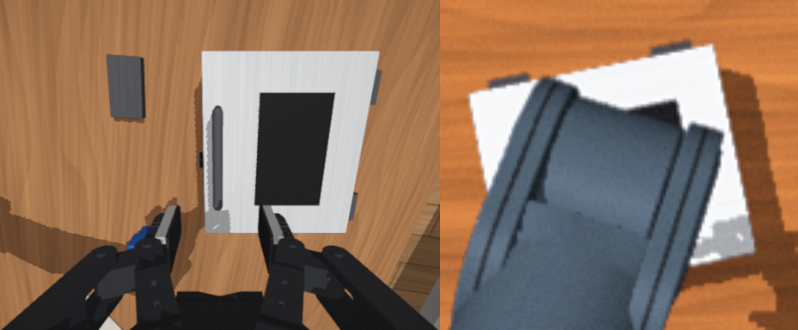

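Run:
```python
from h import *
import pickle; p,t=pickle.load(open("b.pkl","rb")); k=512/440
w=back(p,np.array([[217.5,107],[217.5,208]])*k,.144)[:,:2]; d=w[0]-w[1]; print("bar",w.round(4).tolist(),w.mean(0),np.linalg.norm(d),np.degrees(np.arctan2(-d[0],d[1])))
c=back(p,np.array([[202,51],[379,51],[347,232],[206,232]])*k,.098)[:,:2]; print("lid",c.round(4).tolist())
for d in(c[1]-c[0],c[2]-c[3]): print(np.linalg.norm(d),np.degrees(np.arctan2(d[1],d[0])))
for d in(c[0]-c[3],c[1]-c[2]): print(np.linalg.norm(d),np.degrees(np.arctan2(-d[0],d[1])))
q=np.array([0,0,0]); s=sense()
# feasibility of arc for tool-down at several tilts
yaw=9.7;a=np.radians(yaw);ex=np.array([np.cos(a),np.sin(a),0]);H=np.array([.7352,.0365,.09])
from scipy.spatial.transform import Rotation as Q
for tilt in(0,10,20,30):
  ok=[]
  for th in range(0,61,5):
    c_,s_=np.cos(np.radians(th)),np.sin(np.radians(th)); P=H+ex*(-.185*c_+.048*s_)+np.array([0,0,.185*s_+.048*c_])
    M=Q.from_rotvec(np.cross([0,0,1],ex)*np.radians(tilt*th/50)).as_matrix()@R(yaw)
    j=solve_ik(P-M[:,2]*tcp_to_grasp,M); ok.append(j is not None)
  print(tilt,ok,M[:,2].round(2))
```

```text
bar [[0.5428, 0.0662], [0.5623, -0.0483]] [0.5525281  0.00892189] 0.11612355771264642 9.682576340303275
lid [[0.5152, 0.1207], [0.7132, 0.1549], [0.7562, -0.0784], [0.5562, -0.1131]]
0.20091730354401102 9.79871105502939
0.20300258204529603 9.849518604737176
0.2373475438273758 9.933164399096956
0.23718159313539539 10.436991433838058
0 [True, True, True, True, True, True, True, True, True, True, True, True, True] [ 0.  0. -1.]
10 [True, True, True, True, True, True, True, True, True, True, True, True, True] [-0.2  -0.04 -0.98]
20 [True, True, True, True, True, True, True, True, True, True, True, True, True] [-0.4  -0.07 -0.91]
30 [True, True, True, True, True, True, True, True, True, True, True, False, False] [-0.58 -0.1  -0.81]
```

Run:
```python
from h import *
a=np.radians(9.8);ex=np.array([np.cos(a),np.sin(a),0])
c=np.array([.5535,.0065])
move_linear([*c,.16],vel=.2,orientation=R(9.8))
print(move_linear([*c,.1193],vel=.08,contact_N=6),sense()["wrist_force"])
command_gripper(.0,30); s=sense(); print(s["t"],s["tool_pos"],s["wrist_force"],s["width"],s["grip_force"])
```

```text
False [-1.1991058   0.00121705  0.35187962]
18.075 [0.55279235 0.00635614 0.1196642 ] [-4.07254035  0.21756993  4.97366968] 0.010857847921848402 29.365711212158203
```

```bash
cat >> h.py <<'E'
def arc(th,c0=np.array([.5525,.0064,.1195])):
    a=np.radians(9.8);ex=np.array([np.cos(a),np.sin(a),0]);c,s=np.cos(np.radians(th)),np.sin(np.radians(th))
    return c0+ex*(.185-.185*c+.048*s)+np.array([0,0,.185*s+.048*c-.048])
E
python3 - <<'E'
from h import *
for th in range(5,51,5):
    move_linear(arc(th),vel=.08); s=sense(); print(th,round(s["t"],2),(np.array(s["tool_pos"])-arc(th)).round(4),np.round(s["wrist_force"],1),round(s["width"],4),round(s["grip_force"],1))
    if np.linalg.norm(s["wrist_force"])>30: break
E
```

```text
5 18.43 [ 0.0001 -0.0001  0.0001] [ 0.6 -2.8 -3.3] 0.011 29.4
10 18.79 [-0.0003 -0.0001 -0.0001] [-1.2 -1.5 -2.4] 0.0108 29.4
15 19.15 [-0.0006 -0.0002  0.0001] [-4.5 -2.1 -1.5] 0.0106 29.6
20 19.51 [-0.001  -0.0002  0.0002] [-7.3 -2.7  0.4] 0.0108 29.6
25 19.87 [-0.0015 -0.0003  0.0003] [-10.1  -3.2   3.7] 0.0112 29.8
30 20.23 [-0.002  -0.0004  0.0005] [-12.8  -2.1   8.3] 0.011 30.0
35 20.58 [-0.0024 -0.0005  0.001 ] [-16.8  -1.6  13.2] 0.0109 30.3
40 20.94 [-0.0019 -0.0005  0.0017] [-17.2  -0.8  16. ] 0.0108 30.9
45 21.3 [-0.0004 -0.0002  0.0021] [-12.1  -0.4  15. ] 0.0108 31.2
50 21.66 [ 0.0002 -0.0001  0.002 ] [-8.7 -0.5 12.7] 0.011 31.3
```

Run:
```python
from h import *
wait(.5); s=sense(); g=np.array(s["tool_pos"])+[0,0,.0187]; print(s["t"],g,s["wrist_force"],s["grip_force"])
a=np.radians(9.8);ex=np.array([np.cos(a),np.sin(a),0]);H=np.array([.5525,.0064,.09])+ex*.185
def ang(P): d=np.array(P)-H; return np.degrees(np.arctan2(d[2],-d@ex)-np.arctan2(.048,.185)),np.hypot(d[2],d@ex)
print("kin",ang(g),"R",np.hypot(.185,.048))
for n in("side","top","wrist"):
    p=camera(n)
    for d in pinpoint("lid_handle",p)[:2]: print(n,np.round(d["at"],4),round(d["confidence"],2),ang(d["at"]))
    print(n,pin("lid_hinge",p))
    if n=="side": cv2.imwrite("pics/l.png",cv2.resize(p["pixels"][110:260,170:370],(800,600)))
```

```text
22.1583 [0.65385256 0.02377263 0.26474525] [-7.97782731 -0.22578143 12.33746268] 31.217506527900696
kin (np.float64(50.270764867062944), np.float64(0.193100259883298)) R 0.19112561314486345
side [0.6565 0.0254 0.2625] 0.73 (np.float64(50.7705731932905), np.float64(0.18984767294726104))
side [([0.7375, 0.0384, 0.0932], 0.94)]
top [0.651  0.0213 0.2669] 0.92 (np.float64(49.68515430888694), np.float64(0.19643567659749833))
top []
wrist [0.6553 0.0238 0.2604] 0.98 (np.float64(50.1024060026576), np.float64(0.18855994513210816))
wrist [([0.7368, 0.0391, 0.0909], 0.64)]
```

View pics/l.png

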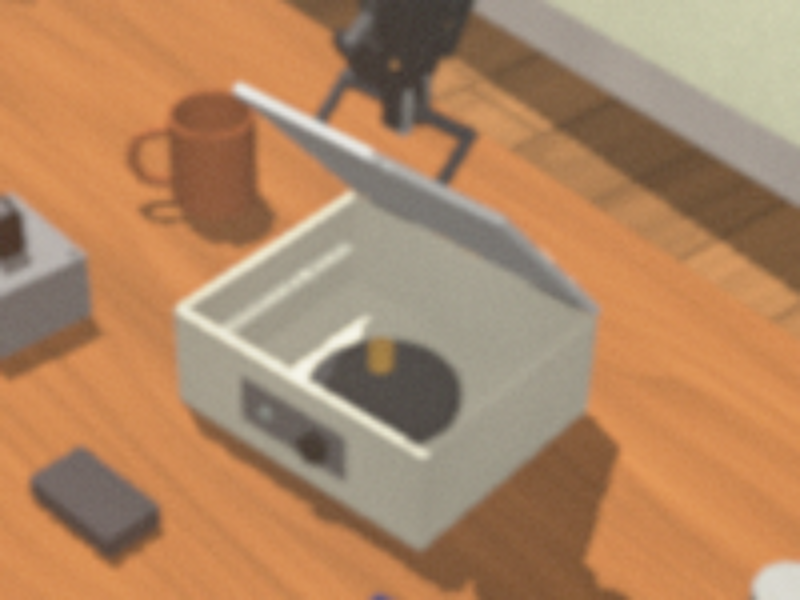

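Run:
```python
from h import *
wait(.5); s=sense(); print(s["t"],s["tool_pos"],s["wrist_force"]); print(job_done())
```

```text
23.1083 [0.65380901 0.02377168 0.24600896] [-7.94707622 -1.52380898 12.81521396]
the job is handed in; nothing more can be done
None
```

I pushed the black plug fully home into the socket and let go of it, then raised the lid to about 50° (arm position and three cameras all read 49.7–50.8°). I handed the job in at 23 s with the gripper still holding the lid steady.

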